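Slide a loaded tote over the step into its stock bay

TASK

Slide the loaded orange tote with the grip tab from the plywood ledge up over the small step and into the grey bay, between the guides and under the cross rail: first let its nose come to rest on the bay's deck while its tail still rests on the ledge, then ease the tail over the step and push the tote in until the sprung buffer at the far end has given about 5 mm. Never let it catch hard, tip or be lifted clear of the surfaces, keep the jar standing in it, leave the tote flat on the deck and let go, and leave everything else where it is.

Things in the scene. Friction and masses are not known exactly. Their poses are not given: they have to be found in the camera images.
- ledge: Fixed plywood ledge, 250 mm long (its x) by 240 mm wide, top 20 mm above the table. Origin: on its top, at the middle of the edge that meets the bay; x points level towards and into the bay, z up. The tote starts on it at negative x, nose roughly towards the bay, out of line by up to 15 mm sideways and 0.15 rad.
- bay: Fixed grey bay, 270 mm long, continuing the ledge behind a 2 mm gap, its deck 5 to 8 mm higher than the ledge: a square-edged step whose height differs each time. Origin: on the deck's top, middle of the mouth edge; x points into the bay, y to the left of the way in, z up. Parallel to the ledge, its middle up to 8 mm to either side of the ledge's.
- channel (a point): On the deck in mid-channel, 25 mm inside the mouth (bay axes). From here on two steel side guides 30 mm high leave a channel 100 mm wide; between the mouth and here they flare out slightly. The end stop with the buffer is at the far end; its place is adjustable and not measured: at rest the buffer's face lies 131 to 161 mm further in than this point.
- rail (a point): Middle of the underside of the aluminium cross rail over the channel, 76 mm above the deck and 132 mm inside the mouth (bay axes). The rail is 20 mm wide along x and 10 mm thick, on posts either side of the channel. The tote has to pass under it.
- tote_tab (a point): Point to grip the tote: in the middle of the flat upright tab in the centre of its rear wall, 45 mm above its underside. Tab and rear wall are 8 mm thick along x; the tab is 50 mm wide along y, its top 66 mm above the underside. x points to the tote's nose, z up. From here the rear face is 4 mm behind, the nose 136 mm ahead.
- tote_base (a point): Centre of the underside of the tote, an open orange tray with brass screws, 140 mm long (x), 90 mm wide and 40 mm high, side and front walls 3 mm, floor 4 mm thick, all bottom edges square. x points to the nose, z up; the tab is 66 mm behind this point. Tote with jar weighs 0.3 to 0.5 kg.
- jar_mid (a point): Middle, half-way up, of the closed glass jar with a white cap, 36 mm across and 50 mm high, standing loose in the front half of the tote. z points up its axis.
- buffer (a joint): Travel of the rubber-faced sprung buffer plate (70 mm wide, its face centred 18 mm above the deck) at the bay's far end, in m: 0 at rest, grows as it is pushed in along the bay's x, 0.015 at its end. It starts to give at about 4 N, resists with about 7 N at 5 mm and 10 N at 10 mm, and stays roughly where it is pushed.
- carton: Bystander: cardboard carton 60 x 32 x 40 mm on the deck beside the left guide. Origin at the centre of its underside.
- tin: Bystander: small upright steel tin, 28 mm across and 55 mm high, on the left rear part of the ledge. Origin at the centre of its underside.
- bin_a: Bystander: orange open-front stock bin without a tab, 120 x 90 x 70 mm, with screws, on the table. Origin under its centre.
- bin_b: Bystander: another such stock bin, 120 x 90 x 70 mm, on the table. Origin under its centre.
- castor: Bystander: castor with a black 72 mm wheel lying on its side, about 30 mm high, on the table. Origin under the wheel's centre.
- driver: Bystander: screwdriver lying on the table. Origin under its middle.
Not all that is in view belongs to the job. Leave any green look-alike of the part that bears tote_tab alone.

How it is judged:
By the outcome, as a careful person would: the job done as asked, in the order asked, and still so for the second after the job is handed in, with the robot touching nothing.
It also fails if it takes over 72 s, if anything falls off the work surface, if the arm or the gripper's body presses on something with over 40 N, if the wrist force passes 120 N, or if a joint passes its speed limit or range.

ROBOT

A 6-joint arm with a two-finger parallel gripper is mounted at the origin on the work surface. World frame = base frame: x ahead of the robot, y to its left, z up, the work surface at z = 0. Lengths are in m, angles in rad, forces in N, time in s.
With the tool pointing down it reaches from about 0.3 to 0.825 m from the base axis. Payload 5.4 kg.
Tool frame: the origin (TCP) lies at the very end of the fingers, on their centre line; the grasp point (between the pads) lies robot.pinch_z behind it (robot.pinch_z is the distance from the TCP to the grasp point, in m); y points along the fingers, x is the direction in which the jaws open and shut, and the axes are right-handed (so a half turn about y gives the same grasp; the last joint's range is limited). The gripper opens to 92 mm and grips with 3 to 60 N. Pads are 20 mm wide; open, the fingers measure 128 mm over their backs; the gripper's body (75 mm by 189 mm) begins 69 mm behind the grasp point.
Start: joints at [-1.429, 0.158, 1.597, -0, 1.386, -0.21], TCP at [0.198, -0.54, 0.215] pointing down, gripper open.
Joint ranges: [-2.91, 2.91], [-0.94, 2.29], [0.18, 2.7], [-1.29, 4.43], [0.17, 2.64], [-3, 3]. Speed limits (rad/s): [2.57, 2.57, 3.14, 3.14, 3.14, 3.14].

INTERFACE

Orientations are given as a rotation vector (axis times angle).
In Python, from bench import robot gives the robot as it stands.
- The arm moves only by the shell command python3 -m jog 'ROWS' [OPENING] [FORCE]. ROWS is text: rows parted by semicolons, each of 6 numbers parted by spaces: the shift along the tool's x, y, z scaled (see below), then the turn, a rotation vector about the tool's x, y, z scaled (see below). A call has exactly 10 rows; each row is the pose to reach, as a shift and turn from the pose measured when the call began, along the tool's axes at that moment; what a row does not reach only later rows make up. The controller multiplies each number of a shift by 600 mm and each number of a turn by 90 degrees. A row lasts 1/10 s, in which the tool goes at most 50 mm and 8.59 degrees, less where a joint would pass 70% of its speed; a pose out of reach is approached as far as the arm can. A call with a number of a shift or a turn outside -1 to 1 is refused whole. A call with a gripper value outside its range is refused whole. OPENING is the closure, from 0 (fully open) to 1 (shut), set as the call begins (- or left out, the last holds). The fingers move at their own pace and stop on an object; FORCE is the grip in N (left out, the last holds). Time passes only in rows, so rows that repeat a pose let the fingers close, or fill a call up. It gives the time, the measured TCP pose, the force and the opening at its end, in the units of the state.
- robot.get_obs(): the state, without advancing time (a new reading comes with each control period).
- robot.capture(name): name is "scene" or "top"; returns (picture, depth): 384x512x3 uint8, blue, green, red; 384x512 float32, m along the optical axis (not along the pixel's ray), 0 where there is no reading.
- robot.camera_info(name): a dict with "intrinsics" (3x3 intrinsics, pixels), "pose" (4x4, takes a point from camera to world coordinates). Camera axes: x right, y down, z forward; pixel columns grow to the right and rows downward; lengths in m; the calibration is good to about 2 mm. A picture is of the moment at which its call begins. camera_info takes no time and is no camera call.
- robot.close_job(): hands the job in, once; it reports no verdict.
The state is a dict: "time_s": time; "joints": joint angles; "qd": joint speeds; "effort": joint torques, N m; "tool_pos": TCP position; "orientation": TCP orientation; "wrist_force": force on the tool from outside, world axes, zero at the start; "ft_torque": the same for the moment, N m; "finger_gap": finger opening in m.
Only numpy, scipy, OpenCV 4.12 (cv2) and the standard library are available. Lean on these libraries where they do the work, as an engineer would, in place of code of your own. Each camera call takes 0.05 s, during which the arm holds its last target.

## Working session

There is one attempt and no reset: what is moved stays moved. The work goes in short steps, Python scripts to look and compute and a shell command to move; the robot and the scene stay as the last step left them, time stands still between calls to the robot, and variables do not carry over. Pictures are saved under pics/ and viewed, and the job is handed in when it is done.

```bash
ls; mkdir -p pics
python3 - <<'E'
from bench import robot
import cv2,numpy as np
print(robot.get_obs()); print(robot.pinch_z)
for n in("scene","top"):
    im,d=robot.capture(n); cv2.imwrite(f"pics/{n}0.png",im); np.save(f"pics/{n}0.npy",d); i=robot.camera_info(n); print(n,i)
E
```

```text
pics
{'time_s': 0.0, 'joints': array([-1.42908774e+00,  1.59060342e-01,  1.59822595e+00, -6.09346645e-06,
        1.38619219e+00, -2.10101594e-01]), 'qd': array([-0.00059614,  0.00140702,  0.00086411, -0.00020633,  0.0003254 ,
        0.0012081 ]), 'effort': array([ 5.70346656e-04, -3.85575485e+01, -3.22108912e+01,  7.01556006e-02,
        3.80992040e-02, -1.50110009e-04]), 'tool_pos': array([ 0.1980307 , -0.53915612,  0.21361573]), 'orientation': array([-1.35393564,  0.94712876, -0.94499438]), 'wrist_force': array([ 0.26219534,  0.04061379, -0.21191855]), 'ft_torque': array([-0.00662706, -0.01325678,  0.0009604 ]), 'finger_gap': 0.09201953744809566}
0.0187
scene {'intrinsics': array([[366.80581363,   0.        , 253.31343084],
       [  0.        , 366.80581363, 188.81806793],
       [  0.        ,   0.        ,   1.        ]]), 'pose': array([[-0.8676307 ,  0.28961251, -0.40415538,  0.91194522],
       [ 0.49719509,  0.49923998, -0.70961714,  0.75582647],
       [-0.00374347, -0.81662968, -0.57714985,  0.66211749],
       [ 0.        ,  0.        ,  0.        ,  1.        ]])}
top {'intrinsics': array([[390.16571729,   0.        , 262.02642832],
       [  0.        , 390.16571729, 184.6203872 ],
       [  0.        ,   0.        ,   1.        ]]), 'pose': array([[-2.10090498e-02, -9.98801674e-01,  4.42022227e-02,
         4.18467552e-01],
       [-9.99778652e-01,  2.10382639e-02,  1.95774933e-04,
         3.85864852e-02],
       [-1.12547836e-03, -4.41883256e-02, -9.99022585e-01,
         1.37462818e+00],
       [ 0.00000000e+00,  0.00000000e+00,  0.00000000e+00,
         1.00000000e+00]])}
```

View pics/scene0.png

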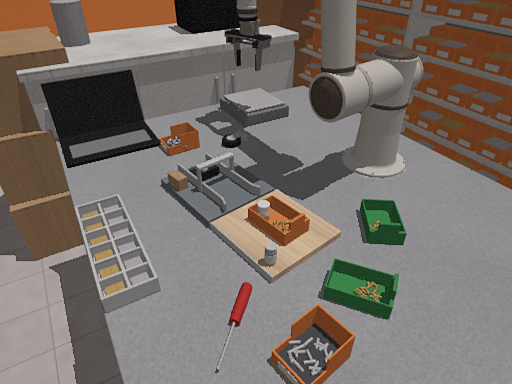

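View pics/top0.png

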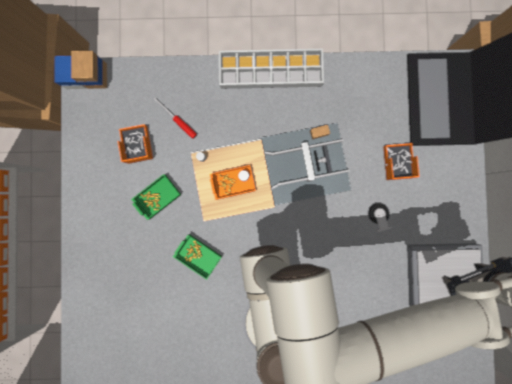

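The orange tray on the plywood ledge, top (234,182) and scene (278,219), is the tote: it has the brass screws, the jar and the rear tab. The green trays at top (157,196) and (198,255) are look-alikes, and the orange ones at (135,143) and (401,161) are stock bins standing on the table. I'll enlarge to confirm.

Run:
```python
import cv2
a=cv2.imread("pics/top0.png")[115:230,185:360]; cv2.imwrite("pics/top0c.png",cv2.resize(a,None,fx=4.5,fy=4.5,interpolation=cv2.INTER_CUBIC))
a=cv2.imread("pics/scene0.png")[145:275,155:345]; cv2.imwrite("pics/scene0c.png",cv2.resize(a,None,fx=4.2,fy=4.2,interpolation=cv2.INTER_CUBIC))
```

```text
(no output)
```

View pics/top0c.png

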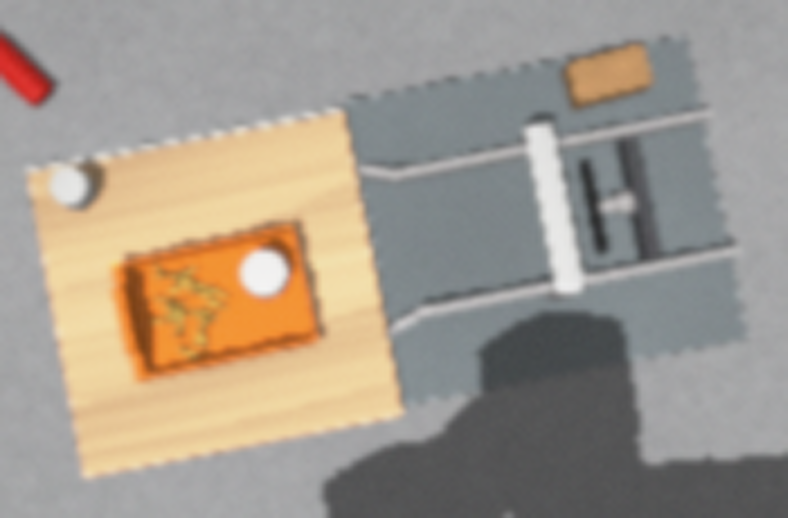

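View pics/scene0c.png

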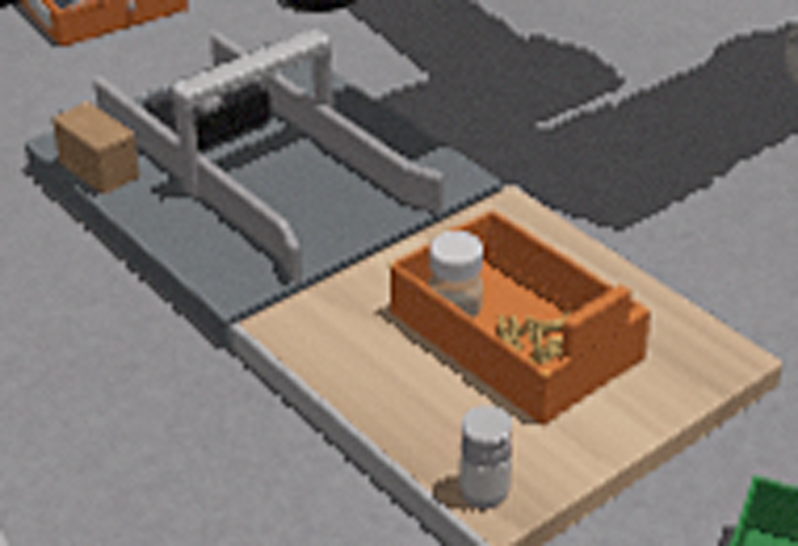

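```bash
cat > h.py <<'E'
import numpy as np,cv2
from bench import robot
def cloud(d,n):
    i=robot.camera_info(n);K=i["intrinsics"];P=i["pose"]
    v,u=np.mgrid[:d.shape[0],:d.shape[1]]
    p=np.stack([(u-K[0,2])/K[0,0]*d,(v-K[1,2])/K[1,1]*d,d],-1)
    return p@P[:3,:3].T+P[:3,3]
def pix(n,u,v,z):
    i=robot.camera_info(n);K=i["intrinsics"];P=i["pose"]
    r=P[:3,:3]@np.array([(u-K[0,2])/K[0,0],(v-K[1,2])/K[1,1],1]);c=P[:3,3]
    return c+r*(z-c[2])/r[2]
def proj(n,p):
    i=robot.camera_info(n);K=i["intrinsics"];P=i["pose"]
    q=P[:3,:3].T@(np.asarray(p)-P[:3,3]);q=K@q;return q[:2]/q[2]
E
python3 - <<'E'
from h import *
for n in("top","scene"):
    im=cv2.imread(f"pics/{n}0.png");d=np.load(f"pics/{n}0.npy");c=cloud(d,n)
    hsv=cv2.cvtColor(im,cv2.COLOR_BGR2HSV)
    print(n,im.shape)
    # wood mask
    roi=np.zeros(d.shape,bool)
    if n=="top":
        roi[125:230,185:280]=1
        pts=dict(wood=(215,170),wood2=(262,160),deck=(290,165),deck2=(280,190),deck3=(330,200),table=(230,120),table2=(300,120))
    else:
        roi[180:275,205:345]=1
        pts=dict(wood=(230,230),wood2=(320,235),deck=(225,200),deck2=(180,200),table=(180,260),table2=(330,270))
    for k,(u,v) in pts.items(): 
        w=c[v-2:v+3,u-2:u+3].reshape(-1,3); print(k,np.median(w,0).round(4),w[:,2].std().round(4), hsv[v,u])
    wm=roi&(hsv[...,0]>10)&(hsv[...,0]<25)&(hsv[...,1]>50)&(hsv[...,1]<170)&(hsv[...,2]>150)
    print(wm.sum(), np.median(c[wm],0))
    m=cv2.morphologyEx(wm.astype(np.uint8),cv2.MORPH_CLOSE,np.ones((3,3)))
    cn=max(cv2.findContours(m,0,2)[0],key=cv2.contourArea)
    w=np.array([pix(n,u,v,.02)[:2] for u,v in cn[:,0]]).astype(np.float32)
    r=cv2.minAreaRect(w);print(r,cv2.boxPoints(r))
    # orange
    roi2=roi.copy()
    om=roi2&(hsv[...,0]<12)&(hsv[...,1]>185)
    print("orange",om.sum(),[np.argwhere(om).min(0),np.argwhere(om).max(0)])
    cn=max(cv2.findContours(cv2.morphologyEx(om.astype(np.uint8),cv2.MORPH_CLOSE,np.ones((5,5))),0,2)[0],key=cv2.contourArea)
    h=cv2.convexHull(cn)[:,0]
    w=np.array([pix(n,u,v,.06)[:2] for u,v in h]).astype(np.float32)
    r=cv2.minAreaRect(w);print("tote@z=.06",r)
E
```

```text
top (384, 512, 3)
wood [0.5328 0.2014 0.0205] 0.0131 [ 18  90 233]
wood2 [0.5641 0.0372 0.0198] 0.2655 [ 18  89 231]
deck [ 0.5441 -0.0595  0.0255] 0.0028 [102  19 136]
deck2 [ 0.4583 -0.0228  0.0252] 0.0028 [100  21 143]
deck3 [ 0.4201 -0.1992 -0.    ] 0.0029 [120   2 167]
table [ 7.115e-01  1.476e-01 -1.000e-04] 0.0023 [120   2 161]
table2 [ 7.055e-01 -1.011e-01 -5.000e-04] 0.0033 [120   3 162]
3898 [0.49759163 0.13780021 0.02037373]
((0.4966154992580414, 0.14198648929595947), (0.24060717225074768, 0.25200119614601135), 9.983735084533691) [[ 0.35628915  0.24522221]
 [ 0.39997822 -0.00296295]
 [ 0.63694185  0.03875077]
 [ 0.5932528   0.28693593]]
orange 63 [array([125, 185]), array([136, 195])]
tote@z=.06 ((0.6648704409599304, 0.28367194533348083), (0.04601568728685379, 0.014395203441381454), 43.82138442993164)
scene (384, 512, 3)
wood [0.6078 0.0979 0.0198] 0.0011 [ 16  73 196]
wood2 [0.4163 0.231  0.02  ] 0.0011 [ 15  72 185]
deck [ 0.5642 -0.0094  0.0258] 0.0146 [103  21 109]
deck2 [ 0.6695 -0.1099  0.0049] 0.0069 [113  19  53]
table [ 0.7546  0.1132 -0.0009] 0.0012 [165   7 142]
table2 [0.465  0.3384 0.0116] 0.0179 [ 67  92 128]
3558 [0.52984373 0.17965109 0.01951981]
((0.497293621301651, 0.14425496757030487), (0.238483265042305, 0.24953339993953705), 9.817619323730469) [[0.35852394 0.24686232]
 [0.40107253 0.00098322]
 [0.63606334 0.04164761]
 [0.5935147  0.28752673]]
orange 514 [array([196, 248]), array([245, 308])]
tote@z=.06 ((0.5022664666175842, 0.15918999910354614), (0.11484628170728683, 0.16238972544670105), 11.042890548706055)
```

Run:
```python
from h import *
yaw=np.deg2rad(-80.1);o=np.array([.5184,.0198])
ex=np.array([np.cos(yaw),np.sin(yaw)]);ey=np.array([-ex[1],ex[0]])
for n in("top","scene"):
    im=cv2.imread(f"pics/{n}0.png");hsv=cv2.cvtColor(im,cv2.COLOR_BGR2HSV);d=np.load(f"pics/{n}0.npy");c=cloud(d,n).reshape(-1,3)
    x=(c[:,:2]-o)@ex;y=(c[:,:2]-o)@ey;z=c[:,2]; H=hsv.reshape(-1,3)
    dm=(x>.03)&(x<.12)&(abs(y)<.04)&(z<.04)&(z>.01)
    lm=(x>-.24)&(x<-.01)&(abs(y)<.11)&(z<.03)&(z>.01)&(H[:,1]<150)
    print(n,"deck z",np.median(z[dm]),z[dm].mean(),dm.sum(),"ledge",np.median(z[lm]),z[lm].mean())
    for s in(1,-1):
        g=(x>.04)&(x<.25)&(s*y>.035)&(s*y<.075)&(z>.047)&(z<.062)
        A=np.polyfit(x[g],y[g],1);print("guide",s,g.sum(),A,"y@.13",np.polyval(A,.13),np.median(y[g]), "z",np.percentile(z[g],[50,95]))
    r=(x>.09)&(x<.18)&(abs(y)<.045)&(z>.095)&(z<.13)
    if r.sum(): print("rail x",x[r].min(),x[r].max(),np.median(x[r]),"z",np.median(z[r]),r.sum())
    b=(x>.145)&(x<.25)&(abs(y)<.03)&(z>.03)&(z<.075)
    print("buffer",np.sort(x[b]).round(3)[:12],b.sum())
    t=(x>-.23)&(x<.0)&(abs(y)<.08)&(z>.035)&(H[:,0]<14)&(H[:,1]>150)
    # top rim
    rim=t&(z>.053)&(z<.066); w=np.c_[x,y][rim].astype(np.float32)
    print("tote rim",rim.sum(),cv2.minAreaRect(w))
    tab=t&(z>.072); w=np.c_[x,y][tab].astype(np.float32)
    print("tab",tab.sum(),cv2.minAreaRect(w) if tab.sum() else 0, np.median(w,0), z[tab].mean())
    tin=(x<-.17)&(y>.06)&(z>.06)&(z<.09); print("tin",tin.sum(),np.median(x[tin]),np.median(y[tin]))
    j=(x>-.15)&(x<0)&(abs(y)<.06)&(z>.07)&(H[:,1]<60);print("jar",j.sum(),np.median(x[j]),np.median(y[j]),np.median(z[j]))
```

```text
top deck z 0.025643918980723046 0.025569172532051068 596 ledge 0.020316818795951486 0.020317764509949435
guide 1 131 [-0.02798293  0.0615977 ] y@.13 0.057959923168991824 0.059105664830805746 z [0.05601603 0.06085568]
guide -1 110 [ 0.00673675 -0.04658522] y@.13 -0.045709440724567396 -0.0457472873939115 z [0.05535197 0.05949883]
rail x 0.12577109870008957 0.14653172498892558 0.13571668898733474 z 0.1118982112752982 176
buffer [0.168 0.169 0.169 0.17  0.171 0.171 0.171 0.171 0.171 0.171 0.171 0.171] 185
tote rim 118 ((-0.12094244360923767, -0.009117122739553452), (0.1387518346309662, 0.08990610390901566), 1.4313008785247803)
tab 26 ((-0.18510523438453674, -0.012033088132739067), (0.004510382190346718, 0.047538433223962784), 1.640961766242981) [-0.18516114 -0.01428261] 0.08533287418263026
tin 822 -0.588032184087363 0.44769681785402793
jar 72 -0.07947159161259426 0.005339909364013009 0.07468717303656858
scene deck z 0.02449415596193505 0.02446557053237916 441 ledge 0.019513538366467797 0.01965992274055491
guide 1 193 [-0.04689389  0.06555314] y@.13 0.05945693127149555 0.06091519707869063 z [0.05352294 0.06019269]
guide -1 131 [-0.00499181 -0.04480016] y@.13 -0.0454490964651166 -0.044708924356423416 z [0.05358302 0.05750719]
rail x 0.11988293925095168 0.14539869289802065 0.12814329693501397 z 0.10945803119812425 172
buffer [0.165 0.166 0.166 0.167 0.167 0.167 0.167 0.168 0.168 0.168 0.168 0.168] 161
tote rim 273 ((-0.12395947426557541, -0.008311137557029724), (0.1411963850259781, 0.0904366597533226), 1.2468377351760864)
tab 101 ((-0.18951107561588287, -0.009504957124590874), (0.010083775967359543, 0.049213964492082596), 1.9670215845108032) [-0.19239199 -0.00782223] 0.08127196565913786
tin 609 -0.40762118617130083 0.13329453332715424
jar 82 -0.08369992822584163 0.006065308664079981 0.07320425001489478
```

```bash
cat >> h.py <<'E'
from scipy.spatial.transform import Rotation as R
yaw0=np.deg2rad(-80.1);O=np.array([.5184,.0198])
EX=np.array([np.cos(yaw0),np.sin(yaw0)]);EY=np.array([-EX[1],EX[0]])
def L2W(x,y): return O+x*EX+y*EY
def W2L(p): return np.array([(p[:2]-O)@EX,(p[:2]-O)@EY])
def toolR(yaw,flip=False,pitch=0):
    # tool z down, tool x along yaw (ledge-relative), or flipped
    a=yaw0+yaw+(np.pi if flip else 0)
    x=np.array([np.cos(a),np.sin(a),0]);z=np.array([0,0,-1.])
    M=R.from_matrix(np.c_[x,np.cross(z,x),z])
    ax=np.array([-np.sin(yaw0+yaw),np.cos(yaw0+yaw),0]) # left axis; nose up = negative about left
    return R.from_rotvec(-pitch*ax)*M
def delta(p,Rt):
    s=robot.get_obs();R0=R.from_rotvec(s["orientation"])
    dp=R0.inv().apply(np.asarray(p)-s["tool_pos"]);dr=(R0.inv()*Rt).as_rotvec()
    return (dp/.6).round(4),(dr/(np.pi/2)).round(4),np.rad2deg(dr).round(1),(dp*1000).round(1)
E
python3 - <<'E'
from h import *
s=robot.get_obs();print(R.from_rotvec(s["orientation"]).as_matrix().round(3))
yt=np.deg2rad(1.5); p=L2W(-.188,-.0103);print(p)
for f in(0,1): print(f,delta([*p,.16],toolR(yt,f)))
n="scene"
im=cv2.imread(f"pics/{n}0.png");hsv=cv2.cvtColor(im,cv2.COLOR_BGR2HSV);c=cloud(np.load(f"pics/{n}0.npy"),n)
b=(hsv[...,0]>18)&(hsv[...,0]<40)&(hsv[...,1]>100);b[:210]=0;b[240:]=0;b[:,:265]=0;b[:,295:]=0
print(b.sum(),np.percentile(c[b][:,2],[10,50,90,100]) if b.sum() else 0)
E
```

```text
[[ 0.345 -0.     0.939]
 [-0.939  0.002  0.345]
 [-0.002 -1.     0.   ]]
[0.4759307  0.20322968]
0 (array([-1.0019,  0.0915,  0.8612]), array([-0.998 ,  0.0772,  0.0756]), array([-89.8,   7. ,   6.8]), array([-601.1,   54.9,  516.7]))
1 (array([-1.0019,  0.0915,  0.8612]), array([-0.1056, -1.3642, -1.3639]), array([  -9.5, -122.8, -122.8]), array([-601.1,   54.9,  516.7]))
57 [0.02708577 0.03041907 0.0330527  0.66211749]
```

```bash
python3 - <<'E'
s=open('h.py').read()
s=s.replace("M=R.from_matrix(np.c_[x,np.cross(z,x),z])","M=R.from_matrix(np.c_[x,z,np.cross(x,z)])")
open('h.py','w').write(s)
E
python3 - <<'E'
from h import *
yt=np.deg2rad(1.5); p=L2W(-.188,-.0103)
for f in(0,1): print(f,delta([*p,.17],toolR(yt,f)))
E
```

```text
0 (array([-1.0019,  0.0748,  0.8612]), array([-0.0001,  0.0973, -0.001 ]), array([-0. ,  8.8, -0.1]), array([-601.2,   44.9,  516.7]))
1 (array([-1.0019,  0.0748,  0.8612]), array([-1.6000e-03, -1.9027e+00,  2.0000e-04]), array([-1.000e-01, -1.712e+02,  0.000e+00]), array([-601.2,   44.9,  516.7]))
```

```bash
python3 -m jog '-.06 0 .05 0 .01 0;-.13 0 .11 0 .02 0;-.2 0 .17 0 .03 0;-.27 0 .23 0 .04 0;-.34 0 .29 0 .05 0;-.41 0 .35 0 .06 0;-.48 0 .41 0 .07 0;-.54 0 .46 0 .08 0;-.58 0 .5 0 .09 0;-.6 0 .52 0 .097 0' 0
python3 - <<'E'
from h import *
print(robot.get_obs()["time_s"])
p=L2W(-.188,-.0103);print(delta([*p,.12],toolR(np.deg2rad(1.5))))
E
```

```text
time_s: 1.1
tool_pos: [0.3671, -0.0907, 0.2142]
orientation: [-1.296, 1.061, -1.058]
wrist_force: [1.1, -0.6, -0.6]
finger_gap: 0.0918
1.1
(array([-0.4435,  0.1582,  0.2755]), array([-0.0003,  0.0014, -0.0014]), array([-0. ,  0.1, -0.1]), array([-266.1,   94.9,  165.3]))
```

```bash
python3 -m jog '-.06 0 .035 0 0 0;-.12 0 .07 0 0 0;-.19 0 .115 0 0 0;-.25 0 .155 0 0 0;-.32 .02 .2 0 0 0;-.38 .05 .235 0 0 0;-.42 .09 .26 0 0 0;-.44 .12 .273 0 .0014 -.0014;-.4435 .145 .2755 0 .0014 -.0014;-.4435 .155 .2755 0 .0014 -.0014' 0
python3 - <<'E'
from h import *
s=robot.get_obs();print(s["time_s"])
p=L2W(-.188,-.0103);print(delta([*p,.0475],toolR(np.deg2rad(1.5))))
for n in("scene","top"):
    im,d=robot.capture(n);cv2.imwrite(f"pics/{n}1.png",im)
    a=im[145:275,155:345] if n=="scene" else im[115:230,185:360]
    cv2.imwrite(f"pics/{n}1c.png",cv2.resize(a,None,fx=4,fy=4,interpolation=cv2.INTER_CUBIC))
E
```

```text
time_s: 2.1
tool_pos: [0.4744, 0.2036, 0.1196]
orientation: [-1.3, 1.063, -1.059]
wrist_force: [-0.4, -0.2, 0.5]
finger_gap: 0.0923
2.1
(array([0.0011, 0.1202, 0.0028]), array([ 0.0022,  0.0008, -0.0001]), array([ 0.2,  0.1, -0. ]), array([ 0.7, 72.1,  1.7]))
```

View pics/scene1c.png

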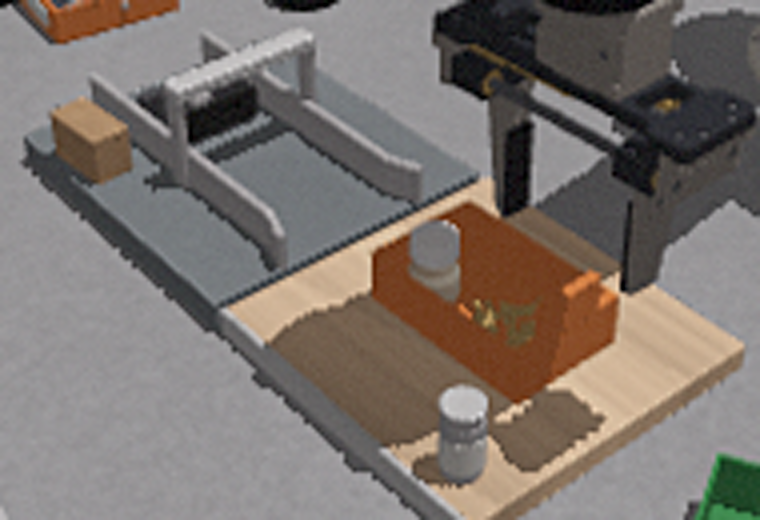

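Scene picture: the open fingers, at about (515,170) and (640,250), straddle the tab at (585,295). The jaws run along the tote's axis, so I'll descend.

```bash
python3 -m jog '0.0005 .02 .001 0.002 0 0;.001 .04 .002 .002 0 0;.001 .06 .0028 .002 0 0;.001 .08 .0028 .002 0 0;.001 .1 .0028 .002 0 0;.001 .112 .0028 .002 0 0;.001 .118 .0028 .002 0 0;.001 .12 .0028 .002 0 0;.001 .12 .0028 .002 0 0;.001 .12 .0028 .002 0 0' 0
python3 - <<'E'
from h import *
s=robot.get_obs();print(s["time_s"],s["wrist_force"])
p=L2W(-.188,-.0103);print(delta([*p,.0475],toolR(np.deg2rad(1.5))))
for n in("scene",):
    im,d=robot.capture(n);cv2.imwrite(f"pics/{n}2.png",im)
    a=im[145:275,155:345] if n=="scene" else im[115:230,185:360]
    cv2.imwrite(f"pics/{n}2c.png",cv2.resize(a,None,fx=4,fy=4,interpolation=cv2.INTER_CUBIC))
E
```

```text
time_s: 3.2
tool_pos: [0.477, 0.2028, 0.0493]
orientation: [-1.295, 1.06, -1.062]
wrist_force: [-0.2, 0.5, 0.4]
finger_gap: 0.092
3.2 [-0.17935243  0.46332306  0.36022283]
(array([-0.0011,  0.0031, -0.0016]), array([-0.0014,  0.    , -0.    ]), array([-0.1,  0. , -0. ]), array([-0.7,  1.8, -1. ]))
```

View pics/scene2c.png

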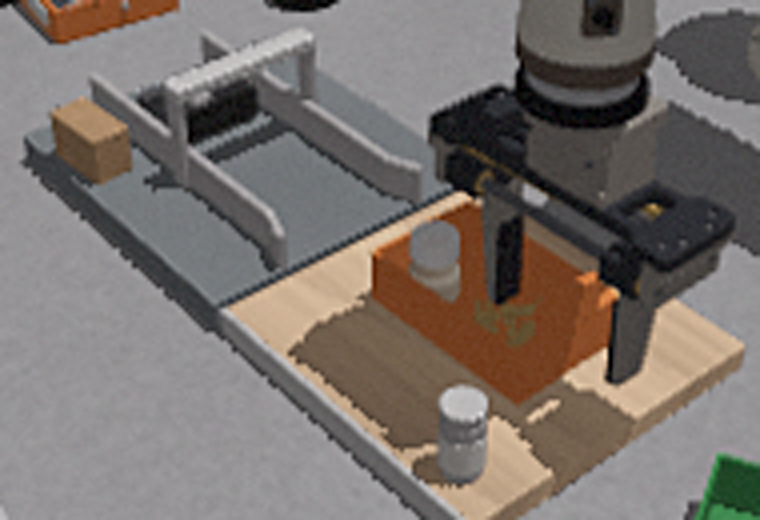

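The fingers are on either side of the tab, with the front one inside the tote clear of the jar and screws. Closing.

```bash
python3 -m jog '0 .001 0 0 0 0;0 .002 0 0 0 0;0 .002 0 0 0 0;0 .002 0 0 0 0;0 .002 0 0 0 0;0 .002 0 0 0 0;0 .002 0 0 0 0;0 .002 0 0 0 0;0 .002 0 0 0 0;0 .002 0 0 0 0' 1 30
python3 - <<'E'
from h import *
s=robot.get_obs();print(s["time_s"],s["wrist_force"],s["ft_torque"],W2L(s["tool_pos"]),s["finger_gap"])
im,d=robot.capture("top");cv2.imwrite("pics/top3c.png",cv2.resize(im[115:230,185:360],None,fx=4,fy=4,interpolation=cv2.INTER_CUBIC))
M=R.from_rotvec(s["orientation"]).as_matrix();print(M.round(4),np.rad2deg(np.arctan2(M[1,0],M[0,0])-yaw0))
E
```

```text
time_s: 4.25
tool_pos: [0.477, 0.2028, 0.0481]
orientation: [-1.295, 1.06, -1.062]
wrist_force: [-0.2, -0.5, -0.5]
finger_gap: 0.0139
4.25 [-0.23893144 -0.49095994 -0.50888554] [-0.00134066  0.00458497 -0.0007497 ] [-0.18734642 -0.00934148] 0.013907700625511126
[[ 1.977e-01  2.000e-03  9.803e-01]
 [-9.803e-01  4.000e-04  1.977e-01]
 [ 0.000e+00 -1.000e+00  2.100e-03]] 1.5041354030401413
```

View pics/top3c.png

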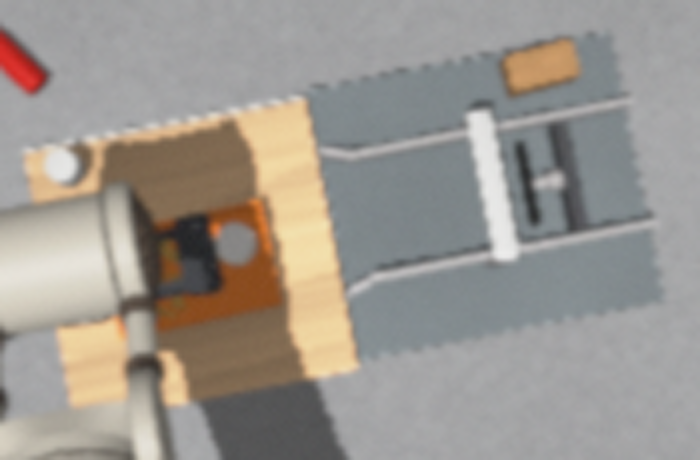

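```bash
python3 -m jog '0 0 0 0 0 0;0 0 0 0 0 0;0 0 0 0 0 0;0 0 0 0 0 0;0 0 0 0 0 0;0 0 0 0 0 0;0 0 0 0 0 0;0 0 0 0 0 0;0 0 0 0 0 0;0 0 0 0 0 0' 1 30
python3 - <<'E'
from h import *
for q in [(395,173),(520,150),(705,115),(430,310),(550,287),(735,250)]:
    u,v=q[0]/4.5+185-.4,q[1]/4.5+115-.4
    print(q,W2L(pix("top",u,v,.0555)).round(4))
for q in [(345,110),(400,412),(28,170),(83,475)]:
    u,v=q[0]/4.5+185-.4,q[1]/4.5+115-.4
    print(q,W2L(pix("top",u,v,.02)).round(4))
# scene crop guides tops: scale 4.2 offset (155,145)
for q in [(295,243),(197,160),(97,82),(437,172),(330,105)]:
    u,v=q[0]/4.2+155-.4,q[1]/4.2+145-.4
    print("s",q,W2L(pix("scene",u,v,.0555)).round(4))
E
```

```text
time_s: 5.3
tool_pos: [0.4769, 0.203, 0.0481]
orientation: [-1.295, 1.06, -1.062]
wrist_force: [-1.1, 2.4, -0.2]
finger_gap: 0.008
(395, 173) [0.0293 0.0609]
(520, 150) [0.1253 0.0598]
(705, 115) [0.2677 0.0589]
(430, 310) [ 0.035  -0.0457]
(550, 287) [ 0.127  -0.0461]
(735, 250) [ 0.2692 -0.0456]
(345, 110) [0.0024 0.1208]
(400, 412) [-0.001  -0.1171]
(28, 170) [-0.2477  0.1222]
(83, 475) [-0.2497 -0.1176]
s (295, 243) [0.0047 0.0681]
s (197, 160) [0.1261 0.0642]
s (97, 82) [0.2629 0.0645]
s (437, 172) [ 0.007  -0.0548]
s (330, 105) [ 0.1237 -0.0506]
```

```bash
cat >> h.py <<'E'
HT=.0281
def tgt(tail,y,zt=.0,pitch=0.,yaw=0.):
    """TCP for tail-bottom edge at ledge x=tail, height zt above ledge, pitch deg nose-up"""
    t=np.deg2rad(pitch);rx,rz=.004,HT
    x=tail+rx*np.cos(t)-rz*np.sin(t);z=.02+zt+rz*np.cos(t)+rx*np.sin(t)
    return delta([*L2W(x,y),z],toolR(np.deg2rad(yaw),0,t))
def st():
    s=robot.get_obs();M=R.from_rotvec(s["orientation"]).as_matrix();p=s["tool_pos"]
    pitch=np.rad2deg(np.arcsin(M[2,0]));t=np.deg2rad(pitch);l=W2L(p)
    f=s["wrist_force"];tq=s["ft_torque"]
    print("t",s["time_s"],"L",(l*1e3).round(1),"z",round(p[2]*1e3,1),"pitch",round(pitch,2),"yaw",np.rad2deg(np.arctan2(M[1,0],M[0,0])-yaw0).round(2),"roll",np.rad2deg(M[2,2]).round(2),
     "tail x,z",round((l[0]-.004*np.cos(t)+HT*np.sin(t))*1e3,1),round((p[2]-.02-HT*np.cos(t)-.004*np.sin(t))*1e3,1),"F fwd,left,up",(f[:2]@EX).round(1),(f[:2]@EY).round(1),f[2].round(1),"T",(tq[:2]@EX).round(2),(tq[:2]@EY).round(2),tq[2].round(2),"gap",s["finger_gap"].round(4))
E
python3 - <<'E'
from h import *
st();print(tgt(-.1913,.0076))
E
```

```text
Traceback (most recent call last):
  File "h.py", line 42, in st
    "tail x,z",round((l[0]-.004*np.cos(t)+HT*np.sin(t))*1e3,1),round((p[2]-.02-HT*np.cos(t)-.004*np.sin(t))*1e3,1),"F fwd,left,up",(f[:2]@EX).round(1),(f[:2]@EY).round(1),f[2].round(1),"T",(tq[:2]@EX).round(2),(tq[:2]@EY).round(2),tq[2].round(2),"gap",s["finger_gap"].round(4))
                                                                                                                                                                                                                                                            ^^^^^^^^^^^^^^^^^^^^^
AttributeError: 'float' object has no attribute 'round'
```

```bash
sed -i 's/s\["finger_gap"\].round(4)/round(s["finger_gap"],4)/' h.py
python3 - <<'E'
from h import *
st();print(tgt(-.1913,.0076))
E
```

```text
t 5.3 L [-187.6   -9.4] z 48.1 pitch -0.03 yaw 1.49 roll 0.12 tail x,z -191.6 0.0 F fwd,left,up -2.6 -0.7 -0.2 T -0.05 0.32 -0.01 gap 0.008
(array([0.0012, 0.0001, 0.0282]), array([-0.0013,  0.0166, -0.0003]), array([-0.1,  1.5, -0. ]), array([ 0.7,  0.1, 16.9]))
```

```bash
python3 -m jog '0 0 .003 0 .002 0;0 0 .007 0 .004 0;0.001 0 .011 0 .006 0;.001 0 .015 0 .008 0;.001 0 .019 0 .011 0;.001 0 .022 0 .013 0;.001 0 .025 0 .015 0;.001 0 .0275 0 .0166 0;.001 0 .0285 0 .0166 0;.001 0 .0285 0 .0166 0' 1 55
python3 - <<'E'
from h import *
st();print(tgt(-.1913,.0076,0,4.5))
E
```

```text
time_s: 6.3
tool_pos: [0.494, 0.2057, 0.0481]
orientation: [-1.284, 1.08, -1.082]
wrist_force: [-2.4, -1.3, 2.8]
finger_gap: 0.0076
t 6.3 L [-187.4    7.9] z 48.1 pitch -0.02 yaw 0.0 roll 0.14 tail x,z -191.4 0.0 F fwd,left,up 0.9 -2.6 2.8 T -0.39 -0.12 -0.19 gap 0.0076
(array([-0.0036, -0.0003, -0.0006]), array([-0.0015, -0.    , -0.0503]), array([-0.1, -0. , -4.5]), array([-2.1, -0.2, -0.3]))
```

```bash
python3 -m jog '-.0005 0 0 0 0 -.006;-.001 0 0 0 0 -.012;-.0014 0 0 0 0 -.019;-.0018 0 0 0 0 -.026;-.0022 0 0 0 0 -.033;-.0028 0 0 0 0 -.04;-.0033 0 0 -.001 0 -.046;-.0036 -.0002 -.0003 -.001 0 -.05;-.0036 -.0002 -.0003 -.001 0 -.05;-.0036 -.0002 -.0003 -.001 0 -.05' 1 55
python3 - <<'E'
from h import *
st();
for n in("scene","top"):
    im,d=robot.capture(n)
    a=im[145:275,155:345] if n=="scene" else im[115:230,185:360]
    cv2.imwrite(f"pics/{n}4c.png",cv2.resize(a,None,fx=4,fy=4,interpolation=cv2.INTER_CUBIC))
print(tgt(-.125,.0076,0,4.5))
E
```

```text
time_s: 7.3
tool_pos: [0.4937, 0.2079, 0.0483]
orientation: [-1.336, 1.037, -1.14]
wrist_force: [0.4, -1.3, 1.1]
finger_gap: 0.0081
t 7.3 L [-189.5    8. ] z 48.3 pitch 4.47 yaw -0.01 roll 0.08 tail x,z -191.3 -0.1 F fwd,left,up 1.4 0.2 1.1 T -0.13 0.08 0.03 gap 0.0081
(array([ 0.1102,  0.0086, -0.0008]), array([-0.001 , -0.0002, -0.0004]), array([-0.1, -0. , -0. ]), array([66.1,  5.1, -0.5]))
```

View pics/scene4c.png

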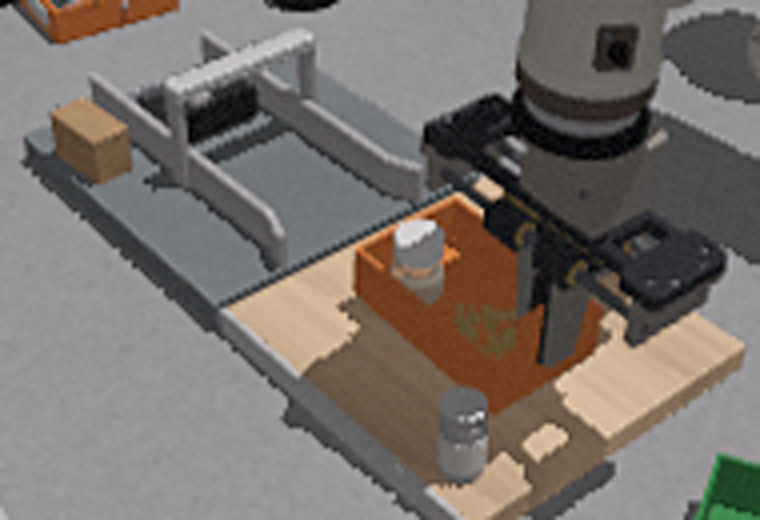

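View pics/top4c.png

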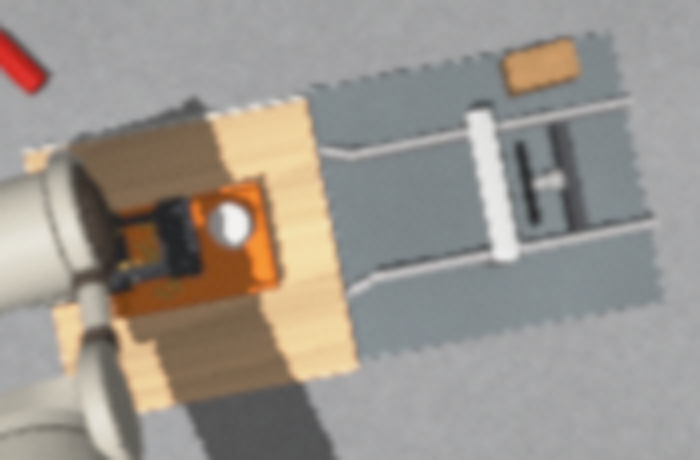

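Scene and top pictures: the tote is pitched nose-up with its tail on the ledge, the jar is upright at scene (420,245), and the tote is lined up with the channel. Moving the nose about 16 mm over the deck.

```bash
python3 -m jog '.004 .0003 0 0 0 0;.014 .001 0 0 0 0;.027 .002 0 0 0 0;.041 .0032 0 0 0 0;.055 .0043 -.0004 0 0 0;.069 .0053 -.0005 0 0 0;.083 .0065 -.0008 0 0 0;.096 .0075 -.0008 0 0 0;.105 .0082 -.0008 0 0 0;.11 .0086 -.0008 0 0 0' 1 55
python3 - <<'E'
from h import *
st();
for n in("scene","top"):
    im,d=robot.capture(n)
    a=im[145:275,155:345] if n=="scene" else im[115:230,185:360]
    cv2.imwrite(f"pics/{n}5c.png",cv2.resize(a,None,fx=4,fy=4,interpolation=cv2.INTER_CUBIC))
print(tgt(-.125,.0076,0,2.0))
E
```

```text
time_s: 8.4
tool_pos: [0.5047, 0.142, 0.0483]
orientation: [-1.336, 1.038, -1.14]
wrist_force: [-0.7, 2.8, -0.1]
finger_gap: 0.0075
t 8.4 L [-122.7    7.5] z 48.3 pitch 4.46 yaw -0.05 roll 0.08 tail x,z -124.5 -0.0 F fwd,left,up -2.9 -0.2 -0.1 T 0.05 0.89 -0.03 gap 0.0075
(array([0.0009, 0.0002, 0.0001]), array([-0.0009, -0.0003,  0.028 ]), array([-0.1, -0. ,  2.5]), array([0.5, 0.1, 0. ]))
```

View pics/scene5c.png

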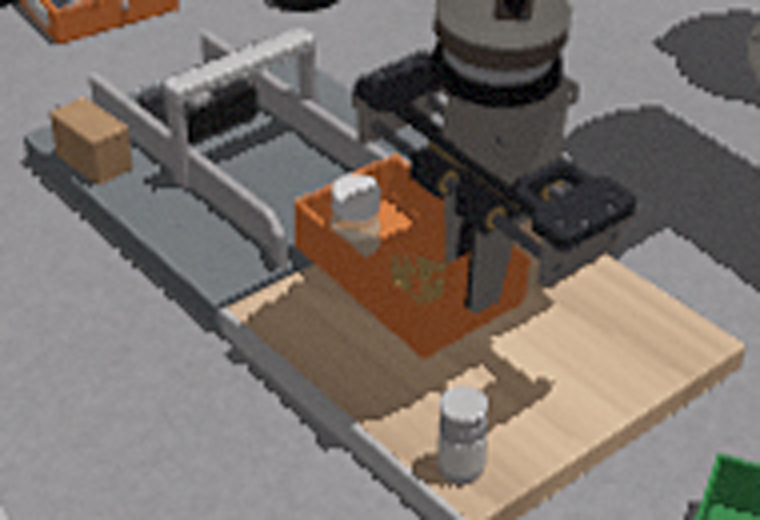

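View pics/top5c.png

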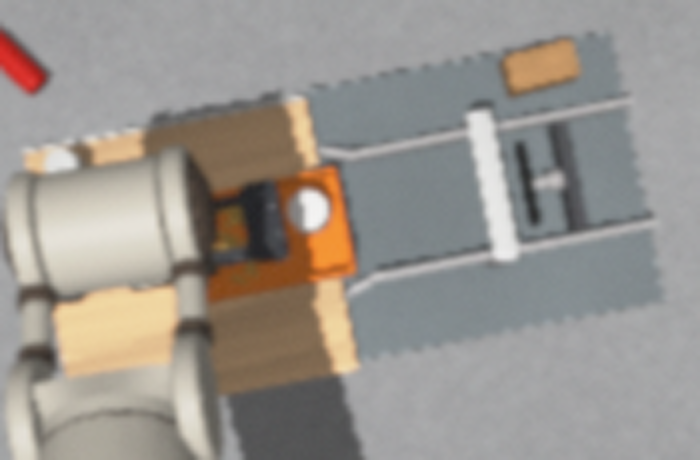

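Top picture: the nose edge, about (345,220), is over the deck between the flares, with the guides at (350,155) and (375,275). Lowering the nose gently.

```bash
python3 -m jog '.0001 0 0 0 0 .002;.0002 0 0 0 0 .004;.0003 0 0 0 0 .007;.0004 0 0 0 0 .01;.0004 0 0 0 0 .013;.0005 0 0 0 0 .015;.0005 0 0 0 0 .016;.0005 0 0 0 0 .016;.0005 0 0 0 0 .016;.0005 0 0 0 0 .016' 1 55
python3 -c "
from h import *
st()"
python3 -m jog '.0001 0 0 0 0 .001;.0001 0 0 0 0 .002;.0002 0 0 0 0 .003;.0002 0 0 0 0 .004;.0002 0 0 0 0 .005;.0002 0 0 0 0 .006;.0002 0 0 0 0 .006;.0002 0 0 0 0 .006;.0002 0 0 0 0 .006;.0002 0 0 0 0 .006' 1 55
python3 -c "
from h import *
st()"
```

```text
time_s: 9.5
tool_pos: [0.5048, 0.1415, 0.0483]
orientation: [-1.32, 1.051, -1.122]
wrist_force: [-0.2, -1.4, -0.2]
finger_gap: 0.0078
t 9.5 L [-122.2    7.5] z 48.3 pitch 3.08 yaw -0.02 roll 0.07 tail x,z -124.7 -0.0 F fwd,left,up 1.4 -0.4 -0.2 T 0.11 -0.04 -0.01 gap 0.0078
time_s: 10.5
tool_pos: [0.5047, 0.1414, 0.0483]
orientation: [-1.314, 1.056, -1.115]
wrist_force: [0.5, -1.6, -0.8]
finger_gap: 0.0074
t 10.5 L [-122.1    7.4] z 48.3 pitch 2.54 yaw -0.02 roll 0.07 tail x,z -124.9 0.0 F fwd,left,up 1.6 0.2 -0.8 T 0.12 0.01 -0.03 gap 0.0074
```

```bash
python3 -m jog '0 0 0 0 0 .001;.0001 0 0 0 0 .002;.0001 0 0 0 0 .003;.0001 0 0 0 0 .004;.0001 0 0 0 0 .004;.0001 0 0 0 0 .004;.0001 0 0 0 0 .004;.0001 0 0 0 0 .004;.0001 0 0 0 0 .004;.0001 0 0 0 0 .004' 1 55
python3 -c "
from h import *
st()"
python3 -m jog '0 0 0 0 0 .001;.0001 0 0 0 0 .002;.0001 0 0 0 0 .003;.0001 0 0 0 0 .004;.0001 0 0 0 0 .004;.0001 0 0 0 0 .004;.0001 0 0 0 0 .004;.0001 0 0 0 0 .004;.0001 0 0 0 0 .004;.0001 0 0 0 0 .004' 1 55
python3 - <<'E'
from h import *
st()
im,d=robot.capture("scene");st()
c=cloud(d,"scene");hsv=cv2.cvtColor(im,cv2.COLOR_BGR2HSV)
cv2.imwrite("pics/scene6c.png",cv2.resize(im[175:240,205:300],None,fx=8,fy=8,interpolation=cv2.INTER_CUBIC))
E
```

```text
time_s: 11.5
tool_pos: [0.5048, 0.1415, 0.0484]
orientation: [-1.31, 1.06, -1.11]
wrist_force: [0.2, 0.1, 2.4]
finger_gap: 0.0081
t 11.5 L [-122.2    7.5] z 48.4 pitch 2.18 yaw -0.01 roll 0.07 tail x,z -125.1 0.1 F fwd,left,up -0.0 0.2 2.4 T -0.11 -0.24 -0.01 gap 0.0081
time_s: 12.5
tool_pos: [0.5051, 0.1414, 0.0488]
orientation: [-1.306, 1.063, -1.106]
wrist_force: [-3.2, 1.3, 6.2]
finger_gap: 0.008
t 12.5 L [-122.1    7.8] z 48.8 pitch 1.82 yaw -0.01 roll 0.1 tail x,z -125.2 0.6 F fwd,left,up -1.9 -2.9 6.2 T -0.31 -0.53 -0.18 gap 0.008
t 12.55 L [-122.1    7.8] z 48.9 pitch 1.82 yaw -0.02 roll 0.11 tail x,z -125.2 0.6 F fwd,left,up -2.5 -1.6 5.3 T -0.31 -0.52 -0.15 gap 0.0078
```

View pics/scene6c.png

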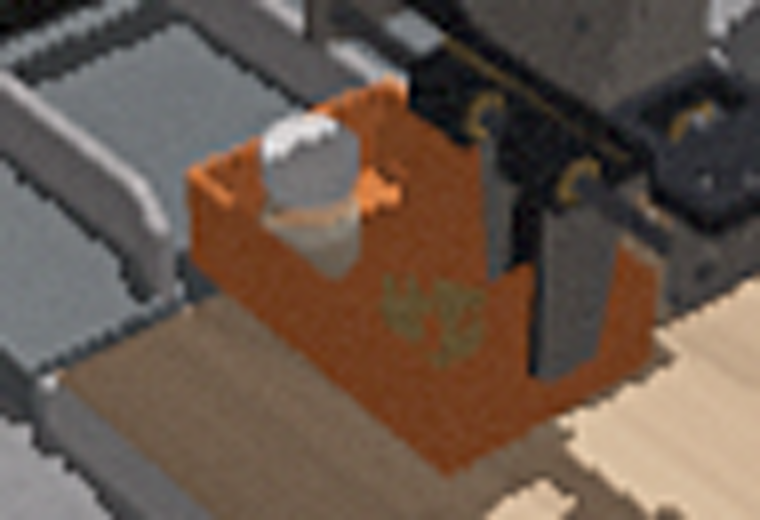

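Contact shows at a pitch of about 2.3°, which puts the step at about 5.1 mm. I'll ease back to that angle so the nose rests on the deck with the tail on the ledge.

```bash
python3 -c "
from h import *
print(tgt(-.1252,.0076,-.0002,2.25))"
python3 -m jog '0 0.0003 0 0 0 -.001;-.0002 .0008 0 0 0 -.003;-.0003 .0012 0 0 0 -.0045;-.0003 .0013 0 0 0 -.0045;-.0003 .0013 0 0 0 -.0045;-.0003 .0013 0 0 0 -.0045;-.0003 .0013 0 0 0 -.0045;-.0003 .0013 0 0 0 -.0045;-.0003 .0013 0 0 0 -.0045;-.0003 .0013 0 0 0 -.0045' 1 12
python3 - <<'E'
from h import *
st()
# plan: tail -.09, -.065 with pitch from step 5.1 at edge .002
for tail in(-.105,-.085,-.07,-.06):
    p=np.rad2deg(np.arcsin(.0051/(.002-tail)));print(tail,p,tgt(tail,.0076,0,p))
E
```

```text
(array([-0.0004,  0.0013, -0.0004]), array([-0.0012, -0.0002, -0.0047]), array([-0.1, -0. , -0.4]), array([-0.2,  0.8, -0.2]))
time_s: 13.55
tool_pos: [0.5051, 0.1415, 0.0482]
orientation: [-1.31, 1.059, -1.111]
wrist_force: [-2.2, 1.0, 4.7]
finger_gap: 0.0078
t 13.55 L [-122.2    7.8] z 48.2 pitch 2.23 yaw -0.02 roll 0.1 tail x,z -125.1 -0.0 F fwd,left,up -1.3 -2.0 4.7 T -0.38 -0.12 -0.12 gap 0.0078
-0.105 2.7319554143638927 (array([ 0.033 ,  0.0012, -0.0003]), array([-0.0011, -0.0002, -0.0056]), array([-0.1, -0. , -0.5]), array([19.8,  0.7, -0.2]))
-0.085 3.360644731719346 (array([ 0.0658,  0.0025, -0.0003]), array([-0.0011, -0.0002, -0.0125]), array([-0.1, -0. , -1.1]), array([39.5,  1.5, -0.2]))
-0.07 4.061852520081945 (array([ 0.0902,  0.0034, -0.0003]), array([-0.0011, -0.0002, -0.0203]), array([-0.1, -0. , -1.8]), array([54.1,  2. , -0.2]))
-0.06 4.718371220543584 (array([ 0.1064,  0.004 , -0.0003]), array([-0.0011, -0.0002, -0.0276]), array([-0.1, -0. , -2.5]), array([63.8,  2.4, -0.2]))
```

```bash
python3 -m jog '.002 0 0 -.001 0 -.0004;.006 .0001 0 -.001 0 -.001;.011 .0002 0 -.001 0 -.0018;.017 .0004 0 -.001 0 -.0028;.023 .0007 0 -.001 0 -.0038;.029 .001 0 -.001 0 -.005;.035 .0012 0 -.001 0 -.0062;.041 .0014 0 -.001 0 -.0075;.046 .0016 0 -.001 0 -.0085;.049 .0017 0 -.001 0 -.0092' 1 55
python3 - <<'E'
from h import *
st()
for tail in(-.085,-.07,-.062):
    p=np.rad2deg(np.arcsin(.0051/(.002-tail)));print(tail,p,tgt(tail,.0076,0,p))
E
```

```text
time_s: 14.55
tool_pos: [0.5101, 0.1123, 0.0483]
orientation: [-1.321, 1.052, -1.121]
wrist_force: [-0.8, 3.1, 1.7]
finger_gap: 0.0077
t 14.55 L [-92.5   7.8] z 48.3 pitch 3.06 yaw -0.03 roll 0.01 tail x,z -95.0 0.0 F fwd,left,up -3.2 -0.2 1.7 T 0.19 0.53 0.09 gap 0.0077
-0.085 3.360644731719346 (array([ 0.0164,  0.0009, -0.0003]), array([-0.    , -0.0004, -0.0034]), array([-0. , -0. , -0.3]), array([ 9.8,  0.6, -0.2]))
-0.07 4.061852520081945 (array([ 0.0408,  0.0022, -0.0003]), array([-0.    , -0.0004, -0.0111]), array([-0., -0., -1.]), array([24.5,  1.3, -0.2]))
-0.062 4.570603458091347 (array([ 0.0537,  0.0028, -0.0003]), array([-0.    , -0.0004, -0.0168]), array([-0. , -0. , -1.5]), array([32.2,  1.7, -0.2]))
```

```bash
python3 -m jog '.003 .0001 0 0 0 -.0006;.008 .0003 0 0 0 -.0016;.014 .0006 0 0 0 -.003;.02 .001 0 0 0 -.0048;.026 .0013 0 0 0 -.0068;.033 .0017 0 0 0 -.009;.039 .002 0 0 0 -.0108;.045 .0023 0 0 0 -.013;.05 .0026 0 0 0 -.015;.052 .0027 0 0 0 -.016' 1 55
python3 - <<'E'
from h import *
st()
for n in("scene","top"):
    im,d=robot.capture(n)
    a=im[145:275,155:345] if n=="scene" else im[115:230,185:360]
    cv2.imwrite(f"pics/{n}7c.png",cv2.resize(a,None,fx=4.5 if n=="top" else 4,fy=4.5 if n=="top" else 4,interpolation=cv2.INTER_CUBIC))
E
```

```text
time_s: 15.55
tool_pos: [0.5156, 0.0813, 0.0484]
orientation: [-1.337, 1.038, -1.14]
wrist_force: [-0.7, 3.8, 2.7]
finger_gap: 0.0074
t 15.55 L [-61.    7.8] z 48.4 pitch 4.51 yaw -0.05 roll 0.01 tail x,z -62.8 0.1 F fwd,left,up -3.9 0.0 2.7 T 0.13 0.62 0.04 gap 0.0074
```

View pics/scene7c.png

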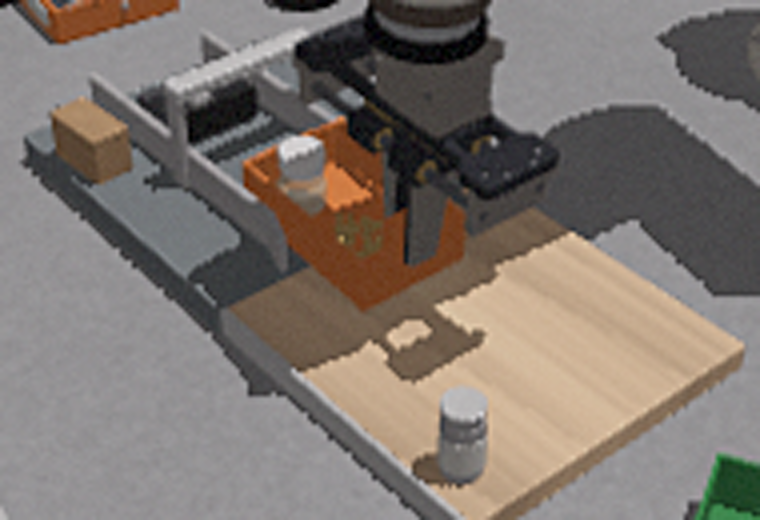

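View pics/top7c.png

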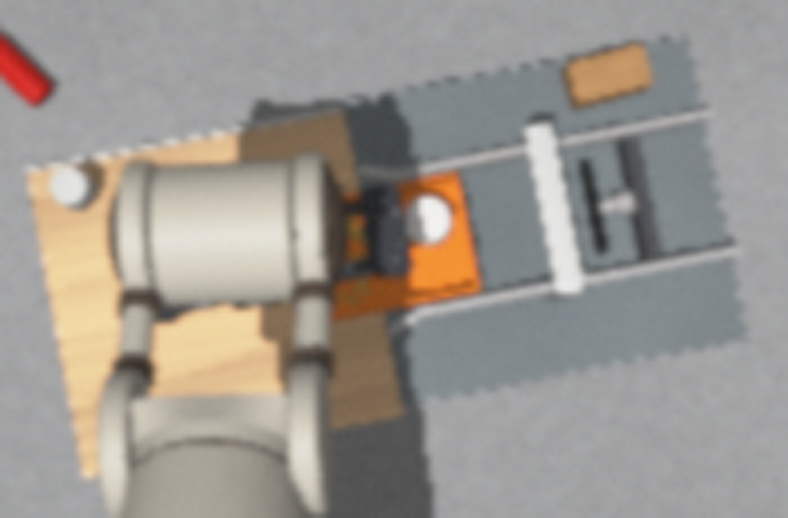

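Top picture: the nose corners at (460,175) and (482,290) sit evenly between the guides at (460,160) and (482,301), and the jar is upright. Now easing the tail up, pivoting about the step edge to level.

Run:
```python
from h import *
for k in(.25,.5,.75,1): 
    p=4.51*(1-k);print(p,tgt(-.0628,.0077,.0051*k,p))
```

```text
3.3825 (array([ 0.001 , -0.0019, -0.0001]), array([-0.0001, -0.0004,  0.0127]), array([-0. , -0. ,  1.1]), array([ 0.6, -1.1, -0.1]))
2.255 (array([ 0.0021, -0.0039, -0.0001]), array([-0.0001, -0.0004,  0.0253]), array([-0. , -0. ,  2.3]), array([ 1.2, -2.3, -0.1]))
1.1275 (array([ 0.0031, -0.0058, -0.0001]), array([-0.0001, -0.0004,  0.0378]), array([-0. , -0. ,  3.4]), array([ 1.9, -3.5, -0.1]))
0.0 (array([ 0.0042, -0.0077, -0.0001]), array([-0.0001, -0.0004,  0.0503]), array([-0. , -0. ,  4.5]), array([ 2.5, -4.6, -0.1]))
```

```bash
python3 -m jog '.0002 -.0004 0 0 0 .003;.0006 -.001 0 0 0 .007;.001 -.0019 0 0 0 .0127;.0015 -.0028 0 0 0 .0185;.002 -.0037 0 0 0 .0245;.0025 -.0047 0 0 0 .0305;.003 -.0056 0 0 0 .0365;.0035 -.0065 0 0 0 .0425;.004 -.0073 0 0 0 .0475;.0042 -.0077 0 0 0 .05' 1 55
python3 - <<'E'
from h import *
st()
print(tgt(-.02,.0077,.0051,0))
E
```

```text
time_s: 16.65
tool_pos: [0.516, 0.079, 0.0534]
orientation: [-1.285, 1.081, -1.081]
wrist_force: [-2.5, 4.0, 4.8]
finger_gap: 0.0077
t 16.65 L [-58.7   7.8] z 53.4 pitch -0.01 yaw -0.04 roll 0.02 tail x,z -62.8 5.3 F fwd,left,up -4.4 -1.8 4.8 T -0.01 0.49 0.04 gap 0.0077
(array([ 0.0712,  0.0003, -0.0002]), array([-0.0002, -0.0004, -0.0001]), array([-0., -0., -0.]), array([42.7,  0.2, -0.1]))
```

```bash
python3 -m jog '.003 -.0002 0 0 0 0;.009 -.0003 0 0 0 0;.017 -.0003 0 0 0 0;.026 -.0003 0 0 0 0;.035 -.0003 0 0 0 0;.044 -.0003 0 0 0 0;.053 -.0003 -.0002 0 0 0;.062 -.0003 -.0002 0 0 0;.069 -.0003 -.0002 0 0 0;.073 -.0003 -.0002 0 0 0' 1 55
python3 - <<'E'
from h import *
st()
print(tgt(.015,.0077,.0053,0))
im,d=robot.capture("top");cv2.imwrite("pics/top8c.png",cv2.resize(im[115:230,185:360],None,fx=4.5,fy=4.5,interpolation=cv2.INTER_CUBIC))
im,d=robot.capture("scene");cv2.imwrite("pics/scene8c.png",cv2.resize(im[145:275,155:345],None,fx=4,fy=4,interpolation=cv2.INTER_CUBIC))
E
```

```text
time_s: 17.65
tool_pos: [0.5234, 0.0354, 0.0535]
orientation: [-1.285, 1.082, -1.082]
wrist_force: [-1.4, 3.6, 1.9]
finger_gap: 0.0078
t 17.65 L [-14.5   7.6] z 53.5 pitch -0.01 yaw -0.06 roll 0.01 tail x,z -18.5 5.4 F fwd,left,up -3.7 -0.7 1.9 T 0.23 0.62 0.14 gap 0.0078
(array([0.0558, 0.0002, 0.0002]), array([-0.0001, -0.0007, -0.0001]), array([-0. , -0.1, -0. ]), array([33.5,  0.1,  0.1]))
```

View pics/top8c.png

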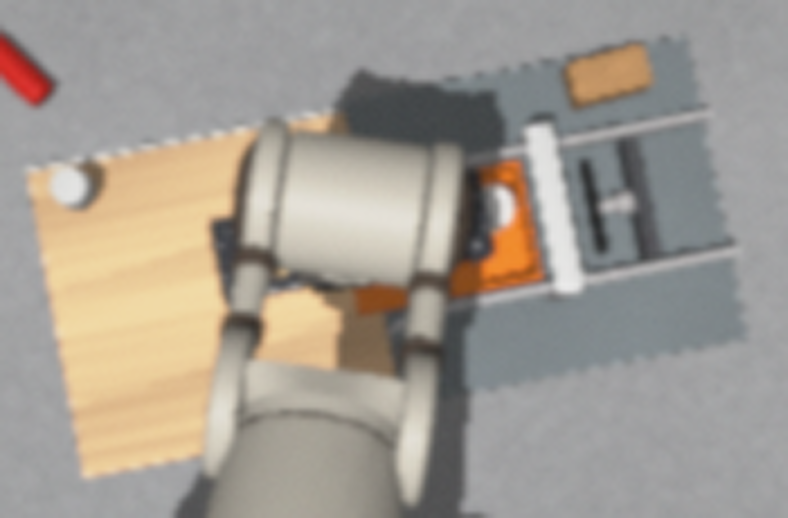

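View pics/scene8c.png

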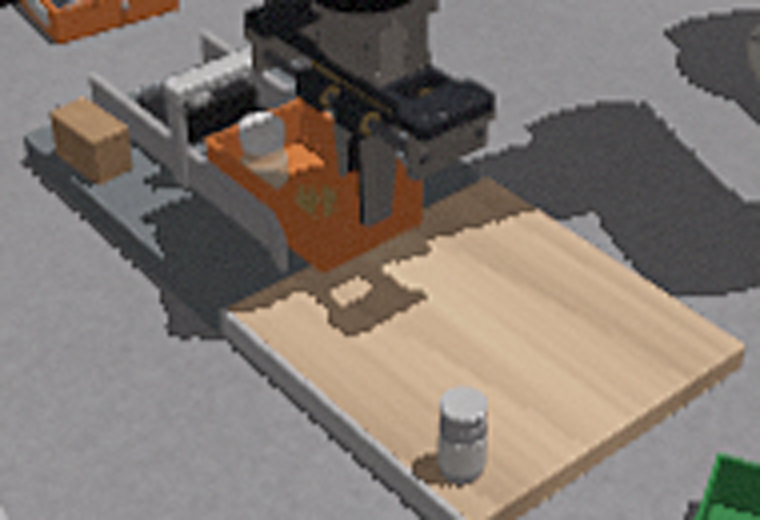

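```bash
python3 -m jog '.003 0 0 0 0 0;.008 0 0 0 0 0;.014 0 0 0 0 0;.02 0 0 0 0 0;.027 0 0 0 0 0;.034 0 0 0 0 0;.041 0 0 0 0 0;.047 0 0 0 0 0;.051 0 0 0 0 0;.053 0 0 0 0 0' 1 55
python3 - <<'E'
from h import *
st()
print(tgt(.025,.0077,.0053,0))
E
python3 -m jog '0 0 0 0 0 0;0 0 0 0 0 0;0 0 0 0 0 0;0 0 0 0 0 0;0 0 0 0 0 0;0 0 0 0 0 0;0 0 0 0 0 0;0 0 0 0 0 0;0 0 0 0 0 0;0 0 0 0 0 0' 1 55
python3 - <<'E'
from h import *
st()
im,d=robot.capture("top");cv2.imwrite("pics/top9c.png",cv2.resize(im[130:190,270:360],None,fx=8,fy=8,interpolation=cv2.INTER_CUBIC))
st()
c=cloud(d,"top").reshape(-1,3);x,y=((c[:,:2]-O)@EX),((c[:,:2]-O)@EY)
im2,d2=robot.capture("scene");cv2.imwrite("pics/scene9c.png",cv2.resize(im2[145:235,155:275],None,fx=6.5,fy=6.5,interpolation=cv2.INTER_CUBIC))
E
```

```text
time_s: 18.75
tool_pos: [0.529, 0.0036, 0.0535]
orientation: [-1.286, 1.082, -1.082]
wrist_force: [-1.4, 2.6, 2.5]
finger_gap: 0.0074
t 18.75 L [17.8  7.6] z 53.5 pitch 0.03 yaw -0.08 roll 0.01 tail x,z 13.8 5.4 F fwd,left,up -2.8 -1.0 2.5 T 0.27 0.81 0.08 gap 0.0074
(array([0.0187, 0.0002, 0.0002]), array([-0.0002, -0.0009,  0.0003]), array([-0. , -0.1,  0. ]), array([11.2,  0.1,  0.1]))
time_s: 19.75
tool_pos: [0.529, 0.0035, 0.0535]
orientation: [-1.286, 1.081, -1.083]
wrist_force: [0.8, 0.8, 1.6]
finger_gap: 0.0077
t 19.75 L [17.9  7.7] z 53.5 pitch 0.04 yaw -0.08 roll 0.02 tail x,z 13.9 5.4 F fwd,left,up -0.7 0.9 1.6 T 0.27 0.28 0.01 gap 0.0077
t 19.8 L [17.9  7.7] z 53.5 pitch 0.04 yaw -0.08 roll 0.02 tail x,z 13.9 5.4 F fwd,left,up -0.7 -0.4 0.9 T 0.28 0.32 0.04 gap 0.0072
```

View pics/top9c.png

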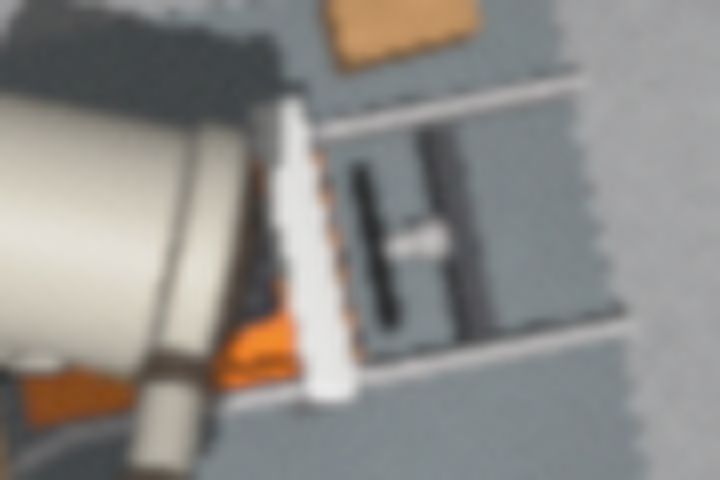

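View pics/scene9c.png

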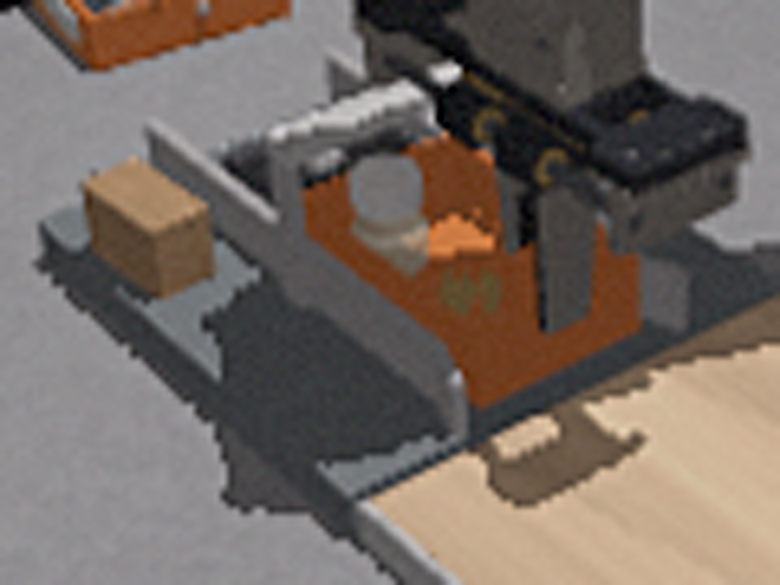

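Top picture: the nose has come out past the rail, with its orange edge at about (342,255), and the buffer face is at about (368,255), so roughly 11–14 mm remain. Advancing slowly while watching the force.

```bash
python3 -m jog '.001 0 0 0 0 0;.0025 0 0 0 0 0;.004 0 0 0 0 0;.0055 0 0 0 0 0;.007 0 0 0 0 0;.0085 0 0 0 0 0;.01 0 0 0 0 0;.0115 0 0 0 0 0;.0125 0 0 0 0 0;.013 0 0 0 0 0' 1 55
python3 -c "
from h import *
st()"
python3 -m jog '.0005 0 0 0 0 0;.001 0 0 0 0 0;.0015 0 0 0 0 0;.002 0 0 0 0 0;.0025 0 0 0 0 0;.003 0 0 0 0 0;.0034 0 0 0 0 0;.0034 0 0 0 0 0;.0034 0 0 0 0 0;.0034 0 0 0 0 0' 1 55
python3 -c "
from h import *
st()"
```

```text
time_s: 20.85
tool_pos: [0.5303, -0.0042, 0.0535]
orientation: [-1.286, 1.081, -1.083]
wrist_force: [-1.0, 3.5, 2.2]
finger_gap: 0.0077
t 20.85 L [25.7  7.6] z 53.5 pitch 0.04 yaw -0.08 roll 0.02 tail x,z 21.7 5.4 F fwd,left,up -3.6 -0.4 2.2 T 0.3 0.76 0.14 gap 0.0077
time_s: 21.85
tool_pos: [0.5307, -0.0063, 0.0535]
orientation: [-1.286, 1.081, -1.083]
wrist_force: [-0.7, 3.5, 2.9]
finger_gap: 0.0079
t 21.85 L [27.8  7.6] z 53.5 pitch 0.04 yaw -0.09 roll 0.02 tail x,z 23.9 5.4 F fwd,left,up -3.6 -0.1 2.9 T 0.31 0.74 0.15 gap 0.0079
```

```bash
python3 -m jog '.0003 0 0 0 0 0;.0006 0 0 0 0 0;.001 0 0 0 0 0;.0013 0 0 0 0 0;.0016 0 0 0 0 0;.002 0 0 0 0 0;.0022 0 0 0 0 0;.0025 0 0 0 0 0;.0025 0 0 0 0 0;.0025 0 0 0 0 0' 1 55
python3 -c "
from h import *
st()"
python3 -m jog '.0003 0 0 0 0 0;.0006 0 0 0 0 0;.001 0 0 0 0 0;.0013 0 0 0 0 0;.0016 0 0 0 0 0;.002 0 0 0 0 0;.0022 0 0 0 0 0;.0025 0 0 0 0 0;.0025 0 0 0 0 0;.0025 0 0 0 0 0' 1 55
python3 -c "
from h import *
st()"
```

```text
time_s: 22.85
tool_pos: [0.531, -0.0079, 0.0535]
orientation: [-1.286, 1.081, -1.083]
wrist_force: [-0.3, 3.8, 2.3]
finger_gap: 0.0077
t 22.85 L [29.4  7.6] z 53.5 pitch 0.05 yaw -0.09 roll 0.02 tail x,z 25.4 5.4 F fwd,left,up -3.8 0.4 2.3 T 0.26 0.84 0.12 gap 0.0077
time_s: 23.85
tool_pos: [0.5312, -0.0094, 0.0535]
orientation: [-1.286, 1.081, -1.083]
wrist_force: [-0.3, 3.3, 2.8]
finger_gap: 0.0079
t 23.85 L [30.9  7.6] z 53.5 pitch 0.05 yaw -0.08 roll 0.02 tail x,z 26.9 5.4 F fwd,left,up -3.3 0.3 2.8 T 0.28 0.8 0.12 gap 0.0079
```

```bash
python3 -m jog '.0003 0 0 0 0 0;.0006 0 0 0 0 0;.0009 0 0 0 0 0;.0012 0 0 0 0 0;.0015 0 0 0 0 0;.0018 0 0 0 0 0;.002 0 0 0 0 0;.002 0 0 0 0 0;.002 0 0 0 0 0;.002 0 0 0 0 0' 1 55
python3 -c "
from h import *
st()"
python3 -m jog '.0003 0 0 0 0 0;.0006 0 0 0 0 0;.0009 0 0 0 0 0;.0012 0 0 0 0 0;.0015 0 0 0 0 0;.0018 0 0 0 0 0;.002 0 0 0 0 0;.002 0 0 0 0 0;.002 0 0 0 0 0;.002 0 0 0 0 0' 1 55
python3 -c "
from h import *
st()"
```

```text
time_s: 24.85
tool_pos: [0.5314, -0.0106, 0.0535]
orientation: [-1.286, 1.081, -1.083]
wrist_force: [-1.4, 2.1, 2.6]
finger_gap: 0.0075
t 24.85 L [32.1  7.6] z 53.5 pitch 0.05 yaw -0.08 roll 0.02 tail x,z 28.2 5.4 F fwd,left,up -2.3 -1.0 2.6 T 0.29 0.81 0.09 gap 0.0075
time_s: 25.85
tool_pos: [0.5316, -0.0118, 0.0535]
orientation: [-1.286, 1.081, -1.083]
wrist_force: [-0.4, 4.5, 2.9]
finger_gap: 0.0076
t 25.85 L [33.4  7.6] z 53.5 pitch 0.06 yaw -0.09 roll 0.02 tail x,z 29.4 5.4 F fwd,left,up -4.5 0.4 2.9 T 0.28 0.85 0.14 gap 0.0076
```

```bash
python3 -m jog '.0003 0 0 0 0 0;.0006 0 0 0 0 0;.0009 0 0 0 0 0;.0012 0 0 0 0 0;.0015 0 0 0 0 0;.0018 0 0 0 0 0;.002 0 0 0 0 0;.002 0 0 0 0 0;.002 0 0 0 0 0;.002 0 0 0 0 0' 1 55
python3 - <<'E'
from h import *
st()
im,d=robot.capture("top");cv2.imwrite("pics/top10c.png",cv2.resize(im[130:190,270:360],None,fx=8,fy=8,interpolation=cv2.INTER_CUBIC))
E
```

```text
time_s: 26.85
tool_pos: [0.5317, -0.0123, 0.0535]
orientation: [-1.285, 1.082, -1.082]
wrist_force: [-0.9, 7.4, 4.2]
finger_gap: 0.0076
t 26.85 L [33.9  7.6] z 53.5 pitch -0.01 yaw -0.08 roll 0.02 tail x,z 29.9 5.4 F fwd,left,up -7.5 0.4 4.2 T 0.33 1.19 0.13 gap 0.0076
```

View pics/top10c.png

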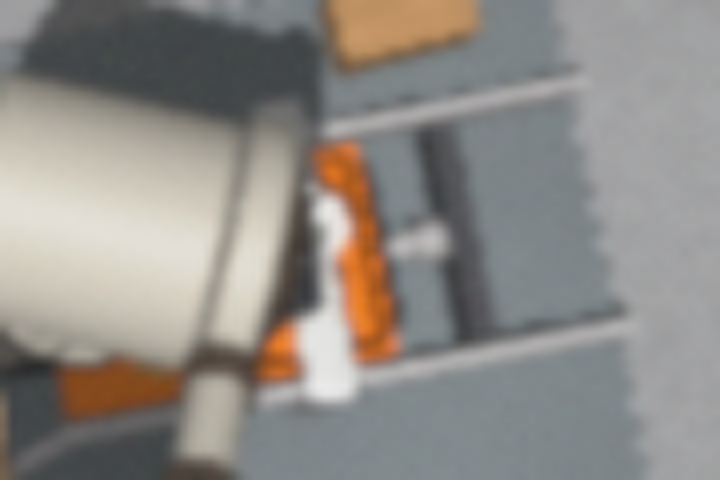

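Contact: the resisting force rose from about 3.5 N to 7.5 N at TCP x of about 33.7 mm in ledge axes. Now pressing in about 5 mm more, in stages.

```bash
python3 -m jog '.001 0 0 0 0 0;.002 0 0 0 0 0;.003 0 0 0 0 0;.004 0 0 0 0 0;.005 0 0 0 0 0;.006 0 0 0 0 0;.0065 0 0 0 0 0;.0065 0 0 0 0 0;.0065 0 0 0 0 0;.0065 0 0 0 0 0' 1 55
python3 -c "
from h import *
st()"
```

```text
time_s: 27.9
tool_pos: [0.5322, -0.015, 0.0535]
orientation: [-1.284, 1.083, -1.081]
wrist_force: [-0.5, 9.0, 4.5]
finger_gap: 0.0075
t 27.9 L [36.7  7.6] z 53.5 pitch -0.1 yaw -0.07 roll 0.01 tail x,z 32.6 5.4 F fwd,left,up -8.9 1.0 4.5 T 0.32 1.21 0.07 gap 0.0075
```

```bash
python3 -m jog '.001 0 0 0 0 0;.0015 0 0 0 0 0;.002 0 0 0 0 0;.0025 0 0 0 0 0;.003 0 0 0 0 0;.0035 0 0 0 0 0;.004 0 0 0 0 0;.0045 0 0 0 0 0;.005 0 0 0 0 0;.005 0 0 0 0 0' 1 55
python3 -c "
from h import *
st()"
```

```text
time_s: 28.9
tool_pos: [0.5325, -0.0167, 0.0536]
orientation: [-1.283, 1.084, -1.079]
wrist_force: [-1.5, 9.9, 4.8]
finger_gap: 0.0077
t 28.9 L [38.4  7.6] z 53.6 pitch -0.2 yaw -0.05 roll 0.0 tail x,z 34.3 5.5 F fwd,left,up -10.0 0.2 4.8 T 0.26 1.13 0.1 gap 0.0077
```

```bash
python3 -m jog '.001 0 0 0 0 0;.0015 0 0 0 0 0;.002 0 0 0 0 0;.0025 0 0 0 0 0;.0028 0 0 0 0 0;.0028 0 0 0 0 0;.0028 0 0 0 0 0;.0028 0 0 0 0 0;.0028 0 0 0 0 0;.0028 0 0 0 0 0' 1 55
python3 -c "
from h import *
st()"
```

```text
time_s: 29.9
tool_pos: [0.5326, -0.0172, 0.0537]
orientation: [-1.282, 1.084, -1.078]
wrist_force: [-1.4, 10.1, 4.6]
finger_gap: 0.0076
t 29.9 L [38.9  7.6] z 53.7 pitch -0.3 yaw -0.03 roll -0.0 tail x,z 34.7 5.6 F fwd,left,up -10.2 0.4 4.6 T 0.24 1.06 0.01 gap 0.0076
```

```bash
python3 -m jog '.001 0.0001 0 0 0 -.001;.001 .0003 0 0 0 -.002;.001 .0004 0 0 0 -.003;.001 .0004 0 0 0 -.0033;.0008 .0004 0 0 0 -.0033;.0006 .0004 0 0 0 -.0033;.0004 .0004 0 0 0 -.0033;.0002 .0004 0 0 0 -.0033;0 .0004 0 0 0 -.0033;0 .0004 0 0 0 -.0033' 1 55
python3 -c "
from h import *
st()"
```

```text
time_s: 30.9
tool_pos: [0.5326, -0.0172, 0.0535]
orientation: [-1.286, 1.081, -1.081]
wrist_force: [-0.9, 4.3, 3.6]
finger_gap: 0.0076
t 30.9 L [38.9  7.6] z 53.5 pitch 0.0 yaw -0.03 roll -0.01 tail x,z 34.9 5.4 F fwd,left,up -4.4 -0.1 3.6 T 0.15 0.85 0.03 gap 0.0076
```

```bash
python3 -m jog '0 0 0 0 0 0;0 0 0 0 0 0;0 0 0 0 0 0;0 0 0 0 0 0;0 0 0 0 0 0;0 0 0 0 0 0;0 0 0 0 0 0;0 0 0 0 0 0;0 0 0 0 0 0;0 0 0 0 0 0' 1 5
python3 -c "
from h import *
st()"
python3 -m jog '0 0 0 0 0 0;0 0 0 0 0 0;0 0 0 0 0 0;0 0 0 0 0 0;0 0 0 0 0 0;0 0 0 0 0 0;0 0 0 0 0 0;0 0 0 0 0 0;0 0 0 0 0 0;0 0 0 0 0 0' .7 5
python3 - <<'E'
from h import *
st()
im,d=robot.capture("scene");cv2.imwrite("pics/scene11c.png",cv2.resize(im[145:235,155:275],None,fx=6.5,fy=6.5,interpolation=cv2.INTER_CUBIC))
E
```

```text
time_s: 31.9
tool_pos: [0.5326, -0.0172, 0.0535]
orientation: [-1.286, 1.081, -1.081]
wrist_force: [-0.7, 4.5, 3.1]
finger_gap: 0.0075
t 31.9 L [38.9  7.6] z 53.5 pitch 0.0 yaw -0.03 roll -0.0 tail x,z 34.9 5.4 F fwd,left,up -4.5 0.1 3.1 T 0.08 0.82 0.01 gap 0.0075
time_s: 32.9
tool_pos: [0.5326, -0.0172, 0.0535]
orientation: [-1.286, 1.081, -1.081]
wrist_force: [0.6, 0.3, 1.3]
finger_gap: 0.0278
t 32.9 L [38.9  7.6] z 53.5 pitch 0.0 yaw -0.03 roll -0.01 tail x,z 34.9 5.4 F fwd,left,up -0.2 0.6 1.3 T 0.01 0.02 0.02 gap 0.0278
```

View pics/scene11c.png

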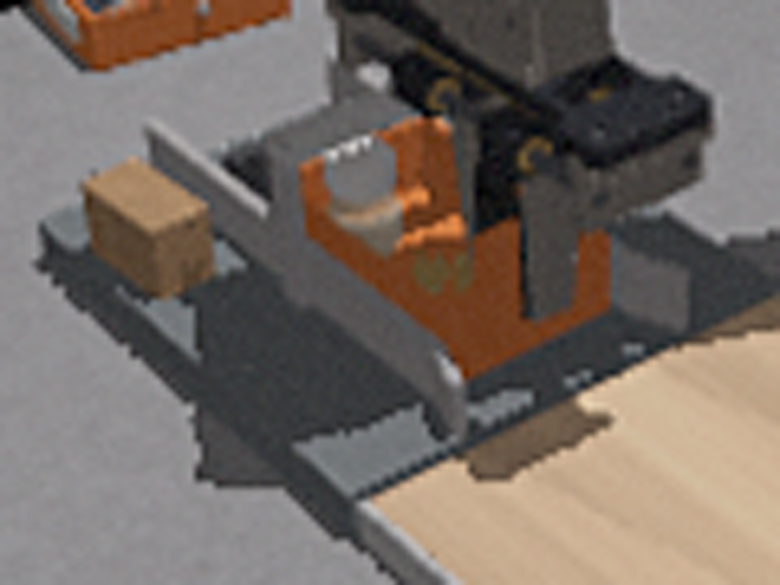

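Released, with wrist force near zero and the jar standing. Raising straight up, then backing off.

```bash
python3 -m jog '0 -.005 0 0 0 0;0 -.012 0 0 0 0;0 -.025 0 0 0 0;0 -.04 0 0 0 0;0 -.06 0 0 0 0;0 -.08 0 0 0 0;0 -.1 0 0 0 0;0 -.13 0 0 0 0;0 -.16 0 0 0 0;0 -.18 0 0 0 0' .7 5
python3 -c "
from h import *
st()"
python3 -m jog '-.02 -.02 0 0 0 0;-.07 -.06 0 0 0 0;-.14 -.1 0 0 0 0;-.21 -.13 0 0 0 0;-.28 -.15 0 0 0 0;-.34 -.15 0 0 0 0;-.39 -.15 0 0 0 0;-.42 -.15 0 0 0 0;-.43 -.15 0 0 0 0;-.43 -.15 0 0 0 0' .7 5
python3 - <<'E'
from h import *
st()
for n in("scene","top"):
    im,d=robot.capture(n);cv2.imwrite(f"pics/{n}12.png",im);np.save(f"pics/{n}12.npy",d)
    a=im[145:235,155:275] if n=="scene" else im[115:215,220:360]
    f=6.5 if n=="scene" else 5.5
    cv2.imwrite(f"pics/{n}12c.png",cv2.resize(a,None,fx=f,fy=f,interpolation=cv2.INTER_CUBIC))
    hsv=cv2.cvtColor(im,cv2.COLOR_BGR2HSV);c=cloud(d,n).reshape(-1,3);H=hsv.reshape(-1,3)
    x=(c[:,:2]-O)@EX;y=(c[:,:2]-O)@EY;z=c[:,2]
    t=(x>0)&(x<.19)&(abs(y-.007)<.06)&(z>.057)&(z<.072)&(H[:,0]<14)&(H[:,1]>150)
    print(n,cv2.minAreaRect(np.c_[x,y][t].astype(np.float32)),t.sum())
    for lo,hi in((.04,.08),(.1,.13),(.155,.175)):
        q=t&(x>lo)&(x<hi);print("rim z",lo,np.median(z[q]),q.sum())
    fl=(x>.06)&(x<.12)&(abs(y-.007)<.035)&(z>.02)&(z<.04)&(H[:,0]<14)&(H[:,1]>150); print("floor",fl.sum(), np.polyfit(x[fl],z[fl],1) if fl.sum()>10 else 0)
    j=(x>.0)&(x<.18)&(abs(y-.007)<.045)&(z>.074)&(z<.09)&(H[:,1]<60);print("jar",np.median(x[j]),np.median(y[j]),np.median(z[j]))
E
```

```text
time_s: 33.95
tool_pos: [0.5333, -0.0174, 0.1638]
orientation: [-1.285, 1.079, -1.083]
wrist_force: [-0.2, -0.4, 0.5]
finger_gap: 0.0277
t 33.95 L [39.2  8.3] z 163.8 pitch 0.06 yaw -0.03 roll 0.13 tail x,z 35.2 115.7 F fwd,left,up 0.3 -0.2 0.5 T 0.03 0.05 -0.04 gap 0.0277
time_s: 34.95
tool_pos: [0.4883, 0.2376, 0.2535]
orientation: [-1.286, 1.078, -1.082]
wrist_force: [-0.1, 0.5, 1.0]
finger_gap: 0.0274
t 34.95 L [-219.7    7.8] z 253.5 pitch 0.07 yaw 0.06 roll 0.1 tail x,z -223.7 205.4 F fwd,left,up -0.5 -0.0 1.0 T -0.02 -0.05 -0.03 gap 0.0274
scene ((0.103570856153965, 0.006832364946603775), (0.14350062608718872, 0.09024427086114883), 0.6056443452835083) 215
rim z 0.04 0.06195060819819642 31
rim z 0.1 0.061160687083269494 28
rim z 0.155 0.06066339808902255 24
floor 26 [-0.00701972  0.02961217]
jar 0.14190525455427383 0.021133845791592124 0.07797883821807972
top ((0.10597316175699234, 0.006211325526237488), (0.1393475979566574, 0.08985854685306549), 0.08063365519046783) 108
rim z 0.04 0.0649192837069843 31
rim z 0.1 0.06553380254983665 16
rim z 0.155 0.06465066143434295 30
floor 8 0
jar 0.15575676488523868 0.01980579544548796 0.0784356860583415
```

View pics/scene12c.png

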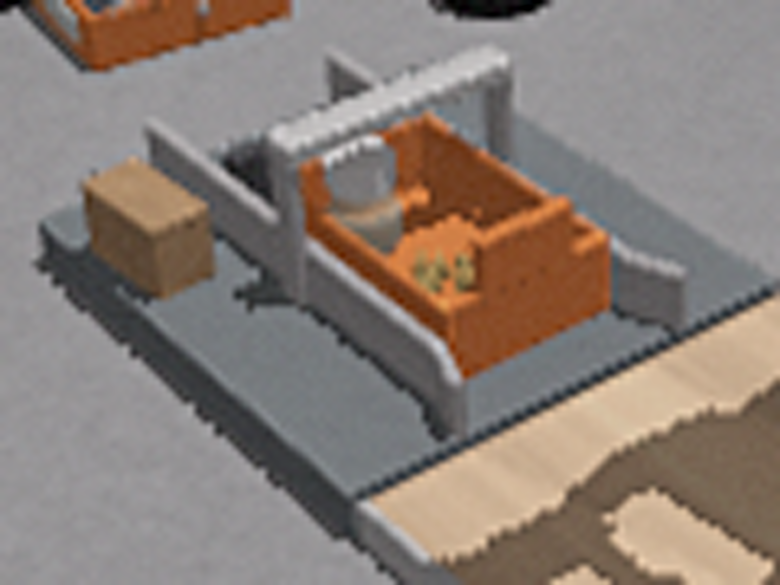

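View pics/top12c.png

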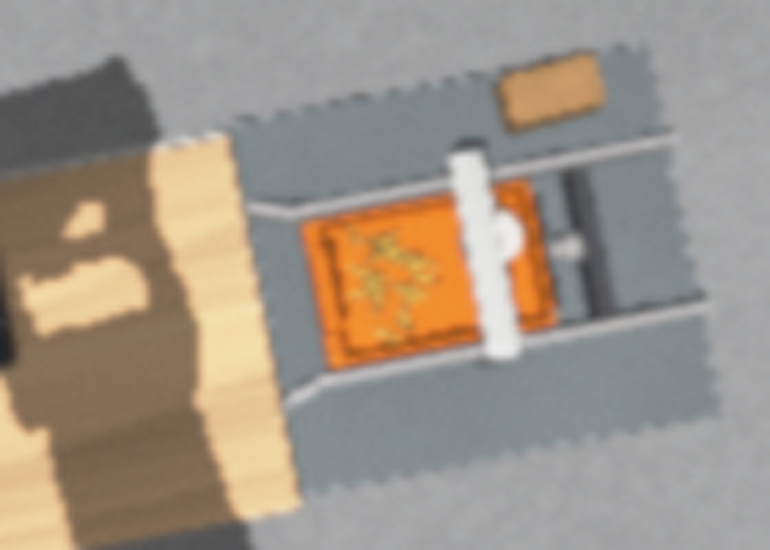

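```bash
python3 -c "
from bench import robot
print(robot.close_job(), robot.get_obs()['time_s'])"
```

```text
the job is handed in; nothing more can be done
the job is handed in; nothing more can be done
```

The tote is in the grey bay, flat on the deck and released, with the buffer pushed in by an estimated 5 mm. I handed the job in shortly after 35 s on the robot's clock, against the 72 s limit.

**What I did:**
- I gripped the tab, lined the tote up with the channel on the ledge, and tilted the nose up with the tail still on the ledge.
- The nose came to rest on the deck edge at about 2.3° with the tail on the ledge, which puts the step at about 5 mm. While finding that contact the tail came up about 0.6 mm, and I eased it straight back down.
- I slid the tote in, levelled it about the step edge, and went on under the rail to the buffer.
- I pressed about 5 mm past first contact, let go, lifted straight up and backed off.

**Last checks:**
- **Position:** after I backed off, both cameras still put the nose where it was at release. They differ by about 2 mm, which is within the calibration.
- **Flatness and jar:** the tote is level and straight in the channel, and the jar is standing. The carton looked unmoved; the gripper stayed well clear of the tin, but I did not look at it at the end.
- **Forces:** the readings I took between moves never went above about 12 N at the wrist. The wrist force was near zero after release.
- **Buffer travel:** tool travel past contact gives 5.2 mm and the force gives about 4.7 mm. I could not see the buffer plate itself at the end, because the tote's nose hid it.

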